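# Slide a tart over the lip into its display box and shut the cover

## Task

Put the lattice tart on show: its tin is too wide to pick up, so slide it up the sloping edge of the wooden display box and over the lip until it sits flat in the sunken floor. Then swing the clear cover down over it until it is fully shut, and let go. Keep the tart level enough that it does not tip over, and leave the mill, the shaker, the price holder and the fork where they are.

Things in the scene. Friction and masses are not known exactly. Their poses are not given: they have to be found in the camera images.
- tart: round lattice-topped tart in a fluted metal tin, solid: 98 mm across at the rim (26 mm up), tapering to 85 mm at the base, 31 mm high overall, 0.26 to 0.46 kg; too wide to grasp. Origin: centre of its underside; z up. Its turn about z does not matter.
- case: wooden base of the display box, fixed on the table, 140 mm wide (its x) and 170.5 mm long (its y), 10 mm high. Origin: on the table under the centre of the sunken floor; +y points to the loading side with the sloping edge, x along that side, z up. Plain rims 10 mm high on the other three sides, outer edges at x = +-70 mm and y = -70 mm.
- case_floor (a point): centre of the sunken floor, on its surface, 6 mm above the table; the floor is 97 mm square (case x and y from -48.5 to +48.5 mm) and 4 mm below the rims and the lip. Axes as the case. The seated tart's origin is here to within a few mm.
- case_crest (a point): middle of the flat lip that the tart must cross: 10 mm above the table, 18 mm deep (case y = +48.5 to +66.5 mm), as wide as the base.
- case_foot (a point): middle of the foot of the sloping edge, at table height, case y = +100.5 mm; from here the slope rises evenly to the lip, 10 mm high at case y = +66.5 mm.
- cover_hinge (a point): middle of the hinge line of the cover, 63 mm from the floor's centre on the far side (case y = -63 mm), 10.5 mm above the table; the line runs along the case's x.
- cover_knob (a point): centre of the cover's knob, a steel ball 20 mm across on a 9 mm stem, 30 mm off the cover's free wall, 161 mm from the hinge line. Cover shut: it points to case +y, over the slope, at case y = +95 mm and 40.5 mm above the table; cover open: it points up, 167 to 172 mm above the table. Pinched along the hinge line it can turn between the fingers.
- cover (a joint): angle of the clear cover (box of 4 mm panels, 122 mm wide, 128 mm deep, 44 mm high, open below, metal trim round its lower edge, 0.25 kg) about the hinge line, rad: 0 = shut on the base, grows as it opens, 1.57 = the cover stands on end, knob upwards; stop at 1.75. A friction hinge (0.3 N m) holds it at any angle; the knob moves with 1 to 4 N.
- pepper_mill: turned wooden pepper mill, 58 mm across, 150 mm high, standing right of the box; bystander. Origin: centre of its underside.
- salt_shaker: clear salt shaker with metal top, 44 mm across, 90 mm high, beside the mill; bystander. Origin: centre of its underside.
- price_holder: small price card in a wooden block, 22 x 62 x 58 mm, behind the work; bystander. Origin: centre of its underside.
- fork: small metal cake fork, 145 x 20 x 12 mm, lying on the robot's side of the work; bystander. Origin: centre of its underside.

How it is judged:
By the outcome, as a careful person would: the job done as asked, in the order asked, and still so for the second after the job is handed in, with the robot touching nothing.
It also fails if it takes over 51 s, if anything falls off the work surface, if the arm or the gripper's body presses on something with over 40 N, if the wrist force passes 120 N, or if a joint passes its speed limit or range.

## Robot

A 6-joint arm with a two-finger parallel gripper is mounted at the origin on a cart in front of the work surface, level with it; the furniture and walls round the work are solid. World frame = base frame: x ahead of the robot, y to its left, z up, the work surface at z = 0. Lengths are in mm, angles in degrees, forces in N, time in s.
With the tool pointing down it reaches from about 350 to 975 mm from the base axis. Payload 17.4 kg.
Tool frame: the origin (TCP) lies where the fingers leave the gripper's body, on its centre line; the fingertips stand 73 mm ahead of it and the grasp point (between the pads) lies 54 mm ahead of it (tcp_to_grasp is the distance from the TCP to the grasp point, in mm); z points along the fingers, x is the direction in which the jaws open and shut, and the axes are right-handed (so a half turn about z gives the same grasp; the last joint's range is limited). The gripper opens to 85 mm and grips with 20 to 120 N. Pads are 22 mm wide; open, the fingers measure 114 mm over their backs; the gripper's body (76 mm by 85 mm) begins 54 mm behind the grasp point. The pads swing forward as they close: fully open they stand 13 mm farther back than shut.
Start: joints at [63.438, 6.646, 82.598, -0, 90.757, -2.166], TCP at [278.817, 614.731, 303.903] pointing down, gripper open.
Joint ranges: [-162.19, 162.19], [-47.58, 125.68], [4.15, 143.07], [-65.23, 245.23], [0.69, 171.88], [-170.13, 170.13]. Speed limits (degrees/s): [108.29, 108.29, 127.2, 180, 180, 180].

## Interface

Orientations are given as [roll, pitch, yaw] about the fixed x, y, z axes, in that order (R = Rz(yaw) Ry(pitch) Rx(roll)).
In Python, from rig import * gives the robot as it stands. The module is installed in compiled form; this text tells all that it offers.
- The arm moves only by the tool send_rows, never from a script. Its argument "plan" is a list of rows, each a list of 5 numbers: the gripper command: -1 is shut, 1 is fully open, values between are in proportion, then the shift along the world's x, y, z in mm, then the turn about the world's z in rad. A call has 1 to 10 rows; each row is the pose to reach, as a shift and turn from the pose commanded when the call began; what a row does not reach only later rows make up. A row lasts 1/10 s, in which the tool goes at most 50 mm and 8.59 degrees, less where a joint would pass 70% of its speed; a pose out of reach is approached as far as the arm can. A call with a gripper value outside its range is refused whole. The fingers move at their own pace and stop on an object; "force" is the grip in N (left out, the last holds). Time passes only in rows, so rows that repeat a pose let the fingers close. It gives the time, the measured TCP pose, the force and the opening at its end, in the units of the state.
- read_state(): the state, without advancing time (a new reading comes with each control period).
- get_image(name): name is "side" or "top"; returns a dict with "img" (480x640x3 uint8, red, green, blue), "camera_matrix" (3x3 intrinsics, pixels), "rvec" (rotation vector, rad) and "tvec" (3), from world to camera coordinates, as OpenCV has them. Camera axes: x right, y down, z forward; pixel columns grow to the right and rows downward; lengths in mm; the calibration is good to about 2 mm. A picture is of the moment at which its call begins. There is no depth.
- hand_in(): hands the job in, once; it reports no verdict.
The state is a dict: "t": time; "q": joint angles; "joint_vel": joint speeds; "joint_efforts": joint torques, N m; "ee_pos": TCP position; "ee_rot": TCP orientation; "force": force on the tool from outside, world axes, zero at the start; "torque": the same for the moment, N m; "finger_gap": finger opening in mm.
Only numpy, scipy, OpenCV 4.12 (cv2) and the standard library are available. Lean on these libraries where they do the work, as an engineer would, in place of code of your own. Each camera call takes 0.05 s, during which the arm holds its last target. There are 200 camera calls.

## Working session

There is one attempt and no reset: what is moved stays moved. The work goes in short steps, Python scripts to look and compute and a tool call to move; the robot and the scene stay as the last step left them, time stands still between calls to the robot, and variables do not carry over. Pictures are saved under pics/ and viewed, about 8 in all and at most 12, crops included, and the job is handed in when it is done.

Besides the shell and the picture viewer there is one more tool, called after "Emit:" as name(argument=value, ...), one argument or row to a line, values as JSON. send_rows: Moves the arm, as the interface text tells. Its arguments: {"type":"object","properties":{"plan":{"type":"array","items":{"type":"array","items":{"type":"number"}}},"force":{"type":"number"}},"required":["plan"]}

```bash
mkdir -p pics
cat > h.py <<'E'
from rig import *
import numpy as np, cv2
def cam(n):
    d=get_image(n); R,_=cv2.Rodrigues(np.array(d["rvec"],float)); return d["img"],np.array(d["camera_matrix"],float),R,np.array(d["tvec"],float).ravel()
def ray(c,uv):
    _,K,R,t=c; r=R.T@np.linalg.inv(K)@np.array([*uv,1.]); return -R.T@t,r
def plane(c,uv,z):
    o,r=ray(c,uv); return o+r*(z-o[2])/r[2]
def proj(c,P):
    _,K,R,t=c; p=(R@np.asarray(P,float).reshape(-1,3).T).T+t; p=p@K.T; return p[:,:2]/p[:,2:]
def two(c1,uv1,c2,uv2):
    o1,r1=ray(c1,uv1);o2,r2=ray(c2,uv2)
    s=np.linalg.lstsq(np.c_[r1,-r2],o2-o1,rcond=None)[0]
    a,b=o1+s[0]*r1,o2+s[1]*r2; return (a+b)/2,np.linalg.norm(a-b)
def save(c,n): cv2.imwrite("pics/"+n+".png",c[0][:,:,::-1])
E
python3 - <<'E'
from h import *
for n in("top","side"):
    c=cam(n);save(c,n+"0");print(n,-c[2].T@c[3],c[2][2],c[1][0,0])
print(read_state())
E
```

```text
top [420.10955809  62.1912278  903.80187989] [ 0.22983679 -0.03365681 -0.97264704] 561.9587069822721
side [ 285.04570108 -401.47053265  713.53719552] [ 0.37638443  0.53782637 -0.75437229] 475.2852100233229
{'t': 0.1, 'q': array([ 6.34361221e+01,  6.67213713e+00,  8.26328195e+01,  2.20121852e-04,
        9.07556571e+01, -2.16482986e+00]), 'joint_vel': array([-0.07294008, -0.01133194, -0.15244981,  0.07545801, -0.00663629,
       -0.09767402]), 'joint_efforts': array([ 2.10541097e-03, -7.33665490e+01, -6.33792043e+01,  1.26272962e-04,
        5.24047544e-03, -3.49657455e-05]), 'ee_pos': array([278.79018535, 614.63285013, 303.21723359]), 'ee_rot': array([-1.79997490e+02,  6.05621671e-02,  6.56009561e+01]), 'force': array([-1.16335797, -0.12362701, -0.28946549]), 'torque': array([-0.03385575,  0.0195826 , -0.057507  ]), 'finger_gap': 85.32921902335153}
```

View pics/top0.png

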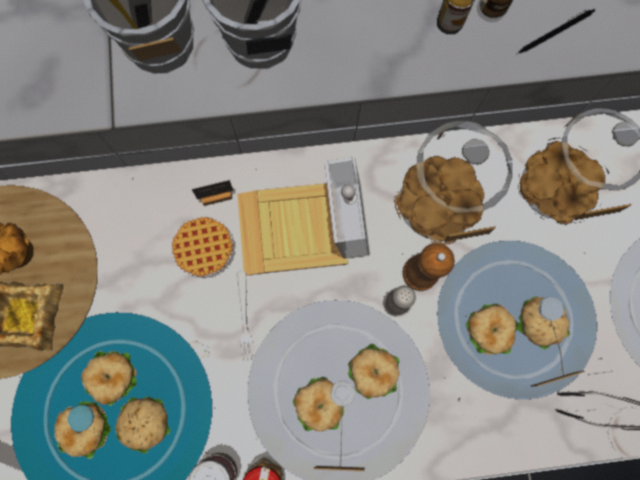

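View pics/side0.png

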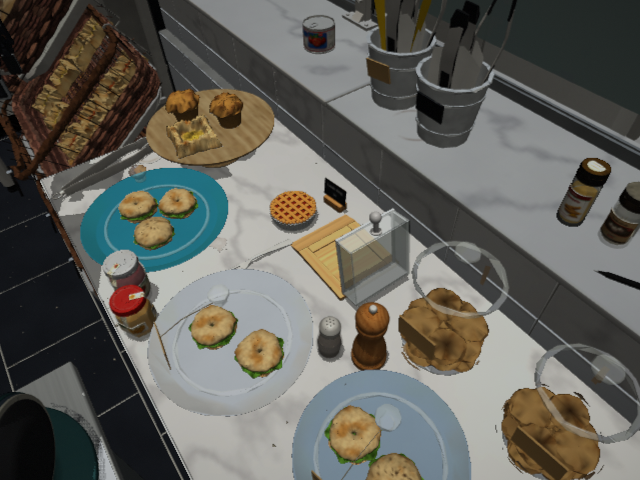

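Run:
```python
from h import *
t=cam("top");s=cam("side")
a=cv2.resize(t[0][140:300,160:400],None,fx=3.3,fy=3.3,interpolation=cv2.INTER_CUBIC)
cv2.imwrite("pics/crop1.png",a[:,:,::-1])
hsv=cv2.cvtColor(t[0],cv2.COLOR_RGB2HSV)
m=cv2.inRange(hsv,(0,110,40),(30,255,255));
m2=m.copy();m2[:,:165]=0;m2[:,237:]=0;m2[:212]=0;m2[285:]=0
cs=max(cv2.findContours(m2,0,2)[0],key=cv2.contourArea)
e=cv2.fitEllipse(cv2.convexHull(cs));print("tart ell",e,plane(t,e[0],26))
hs=cv2.cvtColor(s[0],cv2.COLOR_RGB2HSV);m3=cv2.inRange(hs,(0,110,40),(30,255,255))
m3[:,:262]=0;m3[:,322:]=0;m3[:185]=0;m3[236:]=0
cs=max(cv2.findContours(m3,0,2)[0],key=cv2.contourArea);e2=cv2.fitEllipse(cv2.convexHull(cs));print("side",e2,plane(s,e2[0],26),two(t,e[0],s,e2[0]))
print("knob",two(t,(348,191),s,(376,217)))
m4=cv2.inRange(hsv,(10,80,90),(32,255,255));m4[:,:237]=0;m4[:,345:]=0;m4[:180]=0;m4[285:]=0
cs=max(cv2.findContours(m4,0,2)[0],key=cv2.contourArea)
print("wood",cv2.approxPolyDP(cs,4,True).reshape(-1,2).tolist())
for uv,z in (((239.5,192),0),((246,275),0),((348,264),10),((325,184),10)):print(uv,plane(t,uv,z).round(1))
for n,uv,z in (("mill",(437,257),140),("salt",(404,296),90),("fork1",(240,275),5),("fork2",(247,355),5)):print(n,plane(t,uv,z).round(0))
```

```text
tart ell ((201.97927856445312, 246.16879272460938), (57.24712371826172, 60.15892791748047), 61.91514587402344) [630.74682578 211.76903697  26.        ]
side ((292.5994873046875, 207.01019287109375), (32.788028717041016, 46.16004943847656), 85.4395523071289) [633.74119457 212.31834924  26.        ] (array([631.59079126, 211.07802738,  27.67302134]), np.float64(2.5824849845262134))
knob (array([650.46580281, -17.17748096, 172.36440835]), np.float64(3.4245742813817324))
wood [[326, 184], [238, 194], [247, 274], [344, 263], [332, 239]]
(239.5, 192) [722.6 146.6   0. ]
(246, 275) [580.6 148.8   0. ]
(348, 264) [577.1 -17.3  10. ]
(325, 184) [716.3   2.6  10. ]
mill [ 549. -130.  140.]
salt [507. -85.  90.]
fork1 [581. 158.   5.]
fork2 [454. 158.   5.]
```

View pics/crop1.png

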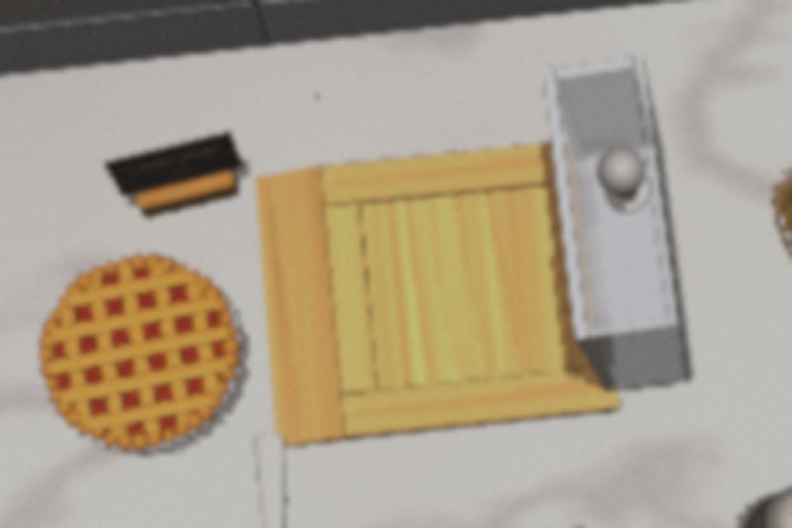

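Run:
```python
from h import *
t=cam("top");s=cam("side")
P=lambda x,y,z:plane(t,(x/3.3+160,y/3.3+140),z)
F1,F2=P(257,178,0),P(286,445,0);L1,L2=P(323,168,10),P(346,436,10);R1,R2=P(552,145,10),P(618,407,10)
f1,f2=P(365,203,10),P(375,390,10)
for n,v in zip("F1 F2 L1 L2 R1 R2 f1 f2".split(),(F1,F2,L1,L2,R1,R2,f1,f2)):print(n,v.round(1))
for d in (R1-L1,R2-L2):print("y-axis ang",np.degrees(np.arctan2(-d[1],-d[0])))
for d in (F1-F2,L1-L2,f1-f2):print("x-axis",np.linalg.norm(d),np.degrees(np.arctan2(d[1],d[0])))
# least squares pose: case x axis: z up, y=case+y(~world +y) => x ~ world +x
from scipy.optimize import least_squares
M=np.array([[70,100.5],[-70,100.5],[70,66.5],[-70,66.5]]);W=np.array([F1,F2,L1,L2])[:,:2]
def res(p):
    c,s_=np.cos(p[2]),np.sin(p[2]);T=np.array([[c,-s_],[s_,c]])
    A=M@T.T+p[:2]-W
    B=[((R-p[:2])@T)[0]-x for R,x in ((R1[:2],70),(R2[:2],-70))]
    C=[((R-p[:2])@T)[1]-48.5 for R in (f1[:2],f2[:2])]
    return np.r_[A.ravel(),B,C]
r=least_squares(res,[650,50,0]);p=r.x;print(p[:2],np.degrees(p[2]),r.fun.round(1))
c,s_=np.cos(p[2]),np.sin(p[2]);T=np.array([[c,-s_],[s_,c]])
print("tart in case",(np.array([631,211.5])-p[:2])@T,"knob in case",(np.array([650.5,-17.2])-p[:2])@T)
Q=lambda x,y,z:[*(T@[x,y]+p[:2]),z]
pts=[Q(70,100.5,0),Q(-70,100.5,0),Q(70,66.5,10),Q(-70,66.5,10),Q(-70,-70,10),Q(-70,-70,0),Q(48.5,48.5,6),Q(-48.5,48.5,6)]
im=s[0].copy()
for q in proj(s,pts):cv2.circle(im,tuple(int(v*8) for v in q),6,(255,0,0),-1,8,3)
im=cv2.resize(im[170:370,240:460],None,fx=3,fy=3);cv2.imwrite("pics/s1.png",im[:,:,::-1])
```

```text
F1 [719.5 149.6   0. ]
F2 [580.7 147.7   0. ]
L1 [717.5 115.2  10. ]
L2 [579.9 117.4  10. ]
R1 [715.9  -1.2  10. ]
R2 [578.3 -16.3  10. ]
f1 [696.7  96.   10. ]
f2 [600.9 101.   10. ]
y-axis ang 89.2217100127345
y-axis ang 89.3206046755037
x-axis 138.78403246160784 0.7889689262421522
x-axis 137.64266578113217 -0.9121101092916098
x-axis 95.88156580558747 -2.951969154642756
[648.15902528  49.31845652] -0.7927338908633764 [ 0.  -0.8 -1.2  3.   1.5 -0.3 -0.8 -0.6 -1.5  1.1 -1.1  2.5]
tart in case [-19.40122541 161.92861899] knob in case [  3.26105845 -66.47970155]
```

View pics/s1.png

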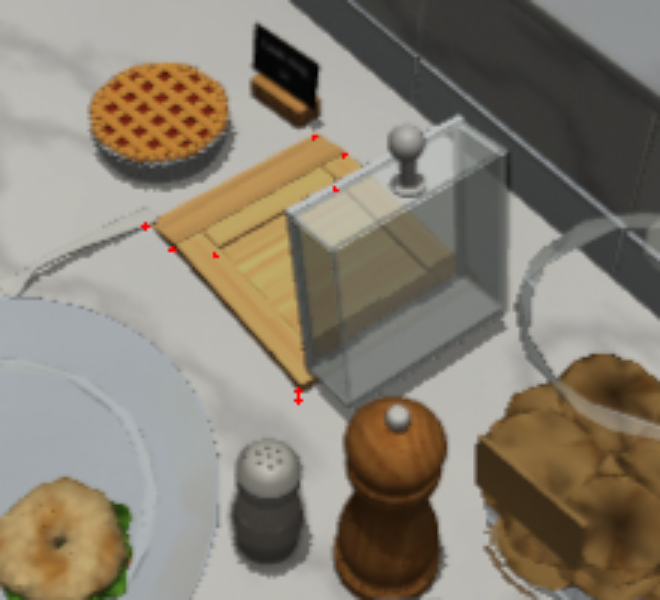

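Emit:
send_rows(
  plan=[
    [0.18, 40, -30, 0, -0.12],
    [0.18, 75, -65, 0, -0.24],
    [0.18, 110, -100, 0, -0.36],
    [0.18, 145, -135, 0, -0.48],
    [0.18, 180, -170, -20, -0.6],
    [0.18, 215, -205, -40, -0.72],
    [0.18, 250, -235, -60, -0.84],
    [0.18, 285, -270, -80, -0.96],
    [0.18, 315, -300, -100, -1.04],
    [0.18, 344, -324, -110, -1.04],
  ],
)

```text
t: 1.3
ee_pos: [623.6, 288.8, 192.2]
ee_rot: [180.0, 0.1, 5.8]
force: [0.1, 0.8, -0.4]
finger_gap: 50.6
```

Emit:
send_rows(
  plan=[
    [0.18, 0, 0, 0, 0],
    [0.18, 0, 0, 0, 0],
  ],
)

```text
t: 1.5
ee_pos: [623.2, 289.9, 193.2]
ee_rot: [180.0, 0.1, 5.9]
force: [-0.5, -0.5, -0.1]
finger_gap: 50.5
```

Emit:
send_rows(
  plan=[
    [0.18, 0, 0, -35, 0],
    [0.18, 0, 0, -70, 0],
    [0.18, 0, 0, -95, 0],
    [0.18, 0, 0, -105, 0],
    [0.18, 0, 0, -105, 0],
  ],
)

```text
t: 2.0
ee_pos: [622.1, 291.4, 88.4]
ee_rot: [180.0, 0.1, 6.1]
force: [-1.1, -1.4, -0.0]
finger_gap: 50.1
```

Run:
```python
from h import *
print(read_state()["ee_pos"])
t=cam("top");s=cam("side")
a=np.hstack([cv2.resize(t[0][160:310,120:270],(400,400)),cv2.resize(s[0][120:270,190:340],(400,400))])
cv2.imwrite("pics/p1.png",a[:,:,::-1])
```

```text
[622.05121768 291.38101263  88.36111432]
```

View pics/p1.png

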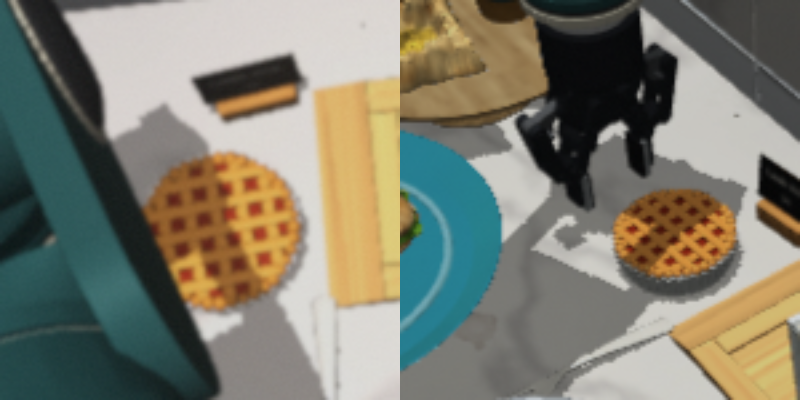

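Emit:
send_rows(
  plan=[
    [0.18, 1.1, -10, 0, 0],
    [0.18, 2.2, -20, 0, 0],
    [0.18, 2.9, -27, 0, 0],
    [0.18, 3.6, -33, 0, 0],
    [0.18, 4.3, -39, 0, 0],
    [0.18, 4.9, -45, 0, 0],
    [0.18, 5.5, -51, 0, 0],
    [0.18, 6.2, -57, 0, 0],
    [0.18, 6.8, -63, 0, 0],
    [0.18, 7.5, -69, 0, 0],
  ],
)

```text
t: 3.1
ee_pos: [630.4, 221.3, 89.0]
ee_rot: [-180.0, -0.0, 6.0]
force: [-0.2, 5.2, 3.0]
finger_gap: 50.3
```

Run:
```python
from h import *
s=cam("side");print(read_state()["ee_pos"],read_state()["force"])
t=cam("top")
for z in(8,12,16,20,24):print(z,plane(s,(259.4,196.9),z).round(),plane(s,(281.9,184.9),z).round())
a=np.hstack([cv2.resize(t[0][160:310,140:290],(400,400)),cv2.resize(s[0][140:290,220:370],(400,400))])
cv2.imwrite("pics/p2.png",a[:,:,::-1])
```

```text
[630.47383122 220.50474248  88.85649532] [1.07230871 1.51284047 0.8910585 ]
8 [603. 298.   8.] [663. 301.   8.]
12 [601. 294.  12.] [660. 297.  12.]
16 [599. 290.  16.] [658. 293.  16.]
20 [597. 286.  20.] [656. 289.  20.]
24 [596. 282.  24.] [654. 285.  24.]
```

View pics/p2.png

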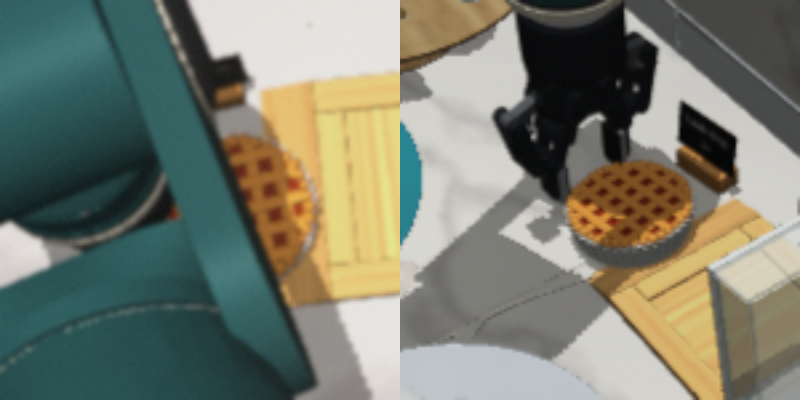

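Emit:
send_rows(
  plan=[
    [0.18, 0.6, -6, 0, 0],
    [0.18, 1.2, -12, 0, 0],
    [0.18, 1.8, -18, 0, 0],
    [0.18, 2.4, -24, 0, 0],
    [0.18, 3.0, -30, 0, 0],
    [0.18, 3.6, -36, 0, 0],
    [0.18, 4.2, -42, 0, 0],
    [0.18, 4.8, -48, 0, 0],
    [0.18, 5.4, -54, 0, 0],
    [0.18, 6.0, -60, 0, 0],
  ],
)

```text
t: 4.2
ee_pos: [636.6, 161.7, 89.5]
ee_rot: [-179.9, -0.1, 6.0]
force: [-1.2, 8.3, 6.8]
finger_gap: 50.3
```

Emit:
send_rows(
  plan=[
    [0.18, 0.6, -6, 0, 0],
    [0.18, 1.2, -12, 0, 0],
    [0.18, 1.8, -18, 0, 0],
    [0.18, 2.4, -24, 0, 0],
    [0.18, 3.0, -30, 0, 0],
    [0.18, 3.6, -35, 0, 0],
    [0.18, 4.1, -40, 0, 0],
    [0.18, 4.6, -45, 0, 0],
    [0.18, 4.8, -48, 0, 0],
    [0.18, 4.8, -48, 0, 0],
  ],
)

```text
t: 5.2
ee_pos: [641.2, 113.3, 88.9]
ee_rot: [180.0, -0.0, 6.0]
force: [-0.2, -0.0, 0.2]
finger_gap: 50.2
```

Run:
```python
from h import *
s=cam("side");print(read_state()["ee_pos"],read_state()["force"])
t=cam("top")
a=np.hstack([cv2.resize(t[0][160:310,210:360],(400,400)),cv2.resize(s[0][180:330,270:420],(400,400))])
cv2.imwrite("pics/p3.png",a[:,:,::-1])
```

```text
[641.16698267 113.5102464   88.96551346] [ 0.46905653  0.55835079 -1.00482858]
```

View pics/p3.png

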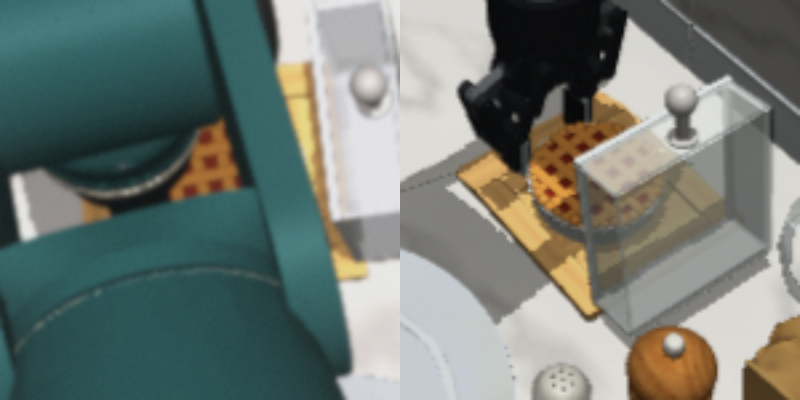

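Emit:
send_rows(
  plan=[
    [0.18, 0.4, -3, 0, 0],
    [0.18, 0.7, -6, 0, 0],
    [0.18, 1.0, -9, 0, 0],
    [0.18, 1.3, -11, 0, 0],
    [0.18, 1.3, -11, 0, 0],
  ],
)

```text
t: 5.8
ee_pos: [642.5, 102.4, 89.0]
ee_rot: [180.0, -0.0, 6.0]
force: [0.3, 0.8, 0.4]
finger_gap: 50.6
```

Run:
```python
from h import *
s=cam("side");print(read_state()["ee_pos"],read_state()["force"])
a=cv2.resize(s[0][180:300,260:420],(800,600),interpolation=cv2.INTER_CUBIC)
p=np.array([648.5,49]);th=-.0138;c,q=np.cos(th),np.sin(th);T=np.array([[c,-q],[q,c]])
k=np.linspace(0,6.283,60)
for r,z in((49,32),(42.5,6)):
    for u in proj(s,[[*(T@[r*np.cos(x),r*np.sin(x)]+p),z] for x in k]): cv2.circle(a,(int((u[0]-260)*5+2),int((u[1]-180)*5+2)),1,(255,0,0),-1)
cv2.imwrite("pics/p4.png",a[:,:,::-1])
```

```text
[642.48064366 102.52187551  88.94178582] [ 0.47748156  0.20060188 -0.06117996]
```

View pics/p4.png

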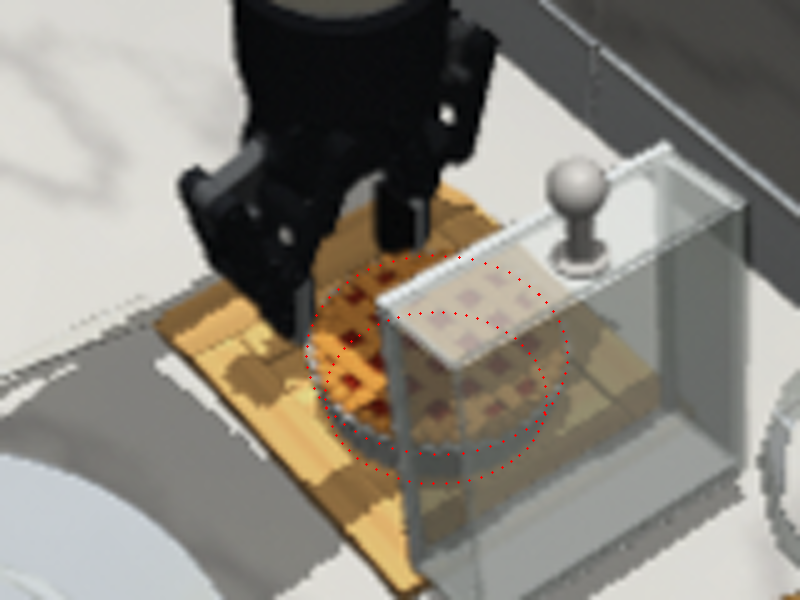

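Emit:
send_rows(
  plan=[
    [0.18, -1, 10, 0, 0],
    [0.18, -2, 30, 0, 0],
    [0.18, -2, 60, 40, 0],
    [0.6, -2, 100, 80, -0.05],
    [0.6, -2, 140, 120, -0.12],
    [0.6, -2, 180, 160, -0.12],
    [0.6, -2, 210, 190, -0.12],
    [0.6, -2, 210, 190, -0.12],
  ],
)

```text
t: 6.65
ee_pos: [640.1, 316.7, 283.6]
ee_rot: [-179.8, -0.3, -0.7]
force: [0.0, -0.8, 0.1]
finger_gap: 68.1
```

Run:
```python
from h import *
t=cam("top");s=cam("side");print(read_state()["ee_pos"],read_state()["ee_rot"])
a=np.hstack([cv2.resize(t[0][170:290,230:390],(533,400),interpolation=cv2.INTER_CUBIC)[:, :400],cv2.resize(s[0][190:310,280:400],(400,400),interpolation=cv2.INTER_CUBIC)])
cv2.imwrite("pics/p5.png",a[:,:,::-1])
```

```text
[640.21010236 314.56321431 280.27156582] [-1.79947558e+02 -1.17720416e-01 -7.43050219e-01]
```

View pics/p5.png

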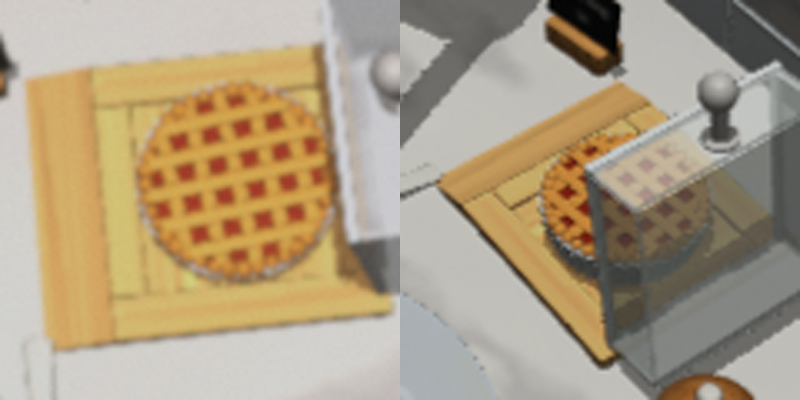

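Run:
```python
from h import *
t=cam("top");s=cam("side")
hsv=cv2.cvtColor(t[0],cv2.COLOR_RGB2HSV)
g=cv2.cvtColor(t[0],cv2.COLOR_RGB2GRAY)
for z,n in((32,"floor"),(36,"lip")):
    c=[plane(t,(230+x/3.333,170+y/3.333),z) for x,y in((236,180),(137,180),(333,180),(236,82),(236,278))]
    print(n,c[0].round(1),np.linalg.norm(c[1]-c[2]),np.linalg.norm(c[3]-c[4]))
def knob(c,b,f):
    x0,y0,w,h=b;a=cv2.resize(cv2.cvtColor(c[0][y0:y0+h,x0:x0+w],cv2.COLOR_RGB2GRAY),None,fx=8,fy=8,interpolation=cv2.INTER_CUBIC)
    r=cv2.HoughCircles(a,cv2.HOUGH_GRADIENT,1.5,200,param1=80,param2=15,minRadius=int(f[0]*8),maxRadius=int(f[1]*8))[0][0]
    return r[:2]/8+[x0-.44,y0-.44],r[2]/8
kt,rt=knob(t,(330,170,36,40),(5.5,9.5));ks,rs=knob(s,(362,202,28,28),(4.5,8))
print(kt,rt,ks,rs,two(t,kt,s,ks),plane(t,kt,171))
```

```text
floor [646.7  51.   32. ] 94.21175277260022 97.34587704691666
lip [645.7  51.1  36. ] 93.77949055823288 96.89923484853408Traceback (most recent call last):
  File "<stdin>", line 12, in <module>
  File "<stdin>", line 10, in knob
TypeError: 'NoneType' object is not subscriptable
```

Emit:
send_rows(
  plan=[
    [0.2, 1, -30, 0, 0],
    [0.2, 2, -70, 0, 0],
    [0.2, 3, -115, 0, 0],
    [0.2, 4, -160, 0, 0],
    [0.2, 5, -205, 0, 0],
    [0.2, 6, -250, 0, 0],
    [0.2, 7, -290, -3, 0],
    [0.2, 8, -315, -6, 0],
    [0.2, 9, -331, -8, 0],
    [0.2, 9, -331, -8, 0],
  ],
)

```text
t: 7.85
ee_pos: [648.9, -20.5, 269.3]
ee_rot: [180.0, 0.1, -1.0]
force: [-0.5, 0.5, 0.3]
finger_gap: 51.2
```

Run:
```python
from h import *
s=cam("side");t=cam("top");st=read_state();print(st["ee_pos"],st["ee_rot"],st["finger_gap"],two(t,(348.5,192.1),s,(375.4,217.2)))
a=np.hstack([cv2.resize(t[0][150:250,290:390],(400,400)),cv2.resize(s[0][150:270,320:440],(400,400),interpolation=cv2.INTER_CUBIC)])
cv2.imwrite("pics/p6.png",a[:,:,::-1])
```

```text
[649.208591   -18.19908108 270.19175432] [-1.79981496e+02  6.00266272e-02 -8.95099964e-01] 51.24896049932261 (array([648.65095292, -17.59348153, 173.31503563]), np.float64(3.672849081164282))
```

View pics/p6.png

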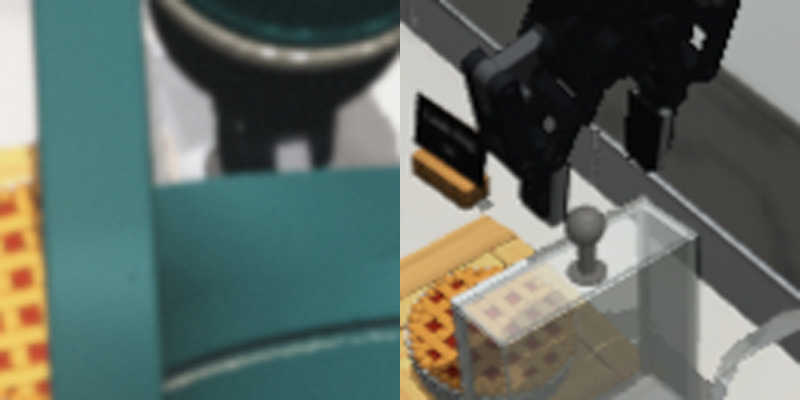

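Emit:
send_rows(
  plan=[
    [0.2, 0, 0, -15, 0],
    [0.2, 0, 0, -30, 0],
    [0.2, 0, 0, -40, 0],
    [0.2, 0, 0, -43, 0],
    [0.2, 0, 0, -43, 0],
  ],
  force=25,
)

```text
t: 8.45
ee_pos: [649.3, -18.0, 227.1]
ee_rot: [-180.0, 0.1, -0.8]
force: [-0.4, 0.0, 0.9]
finger_gap: 51.3
```

Emit:
send_rows(
  plan=[
    [-0.2, 0, 0, 0, 0],
    [-0.4, 0, 0, 0, 0],
    [-0.7, 0, 0, 0, 0],
    [-0.7, 0, 0, 0, 0],
    [-0.7, 0, 0, 0, 0],
  ],
  force=25,
)

```text
t: 8.95
ee_pos: [649.0, -18.3, 228.6]
ee_rot: [-180.0, 0.1, -0.9]
force: [-9.3, 0.7, 5.1]
finger_gap: 18.0
```

Run:
```python
from h import *
st=read_state();print(st["ee_pos"],st["ee_rot"],st["finger_gap"],st["force"])
```

```text
[648.98198537 -18.28882829 228.61497835] [-1.79999732e+02  5.53688027e-02 -8.62004537e-01] 17.979277738873105 [-9.29059049  0.73115875  5.10762083]
```

Emit:
send_rows(
  plan=[
    [-0.2, 0, 0, 0, 0],
    [-0.2, -1.5, 0, -3, 0],
    [-0.2, -1.5, 0, -5, 0],
    [-0.5, -1.5, 0, -5, 0],
    [-0.7, -1.5, 0, -5, 0],
    [-0.7, -1.5, 0, -5, 0],
    [-0.7, -1.5, 0, -5, 0],
  ],
  force=25,
)

```text
t: 9.65
ee_pos: [648.5, -18.3, 222.7]
ee_rot: [180.0, -0.1, -0.9]
force: [9.6, -0.8, -4.5]
finger_gap: 18.2
```

Run:
```python
from h import *
s=cam("side");st=read_state();print(st["ee_pos"],st["ee_rot"],st["finger_gap"],st["force"])
a=cv2.resize(s[0][170:250,320:430],(800,582),interpolation=cv2.INTER_CUBIC)
cv2.imwrite("pics/p7.png",a[:,:,::-1])
```

```text
[648.47815992 -18.30076932 222.72776332] [ 1.79999450e+02 -9.04545327e-02 -8.61199431e-01] 18.0152503811642 [ 8.2203035   0.24112769 -4.87846286]
```

View pics/p7.png

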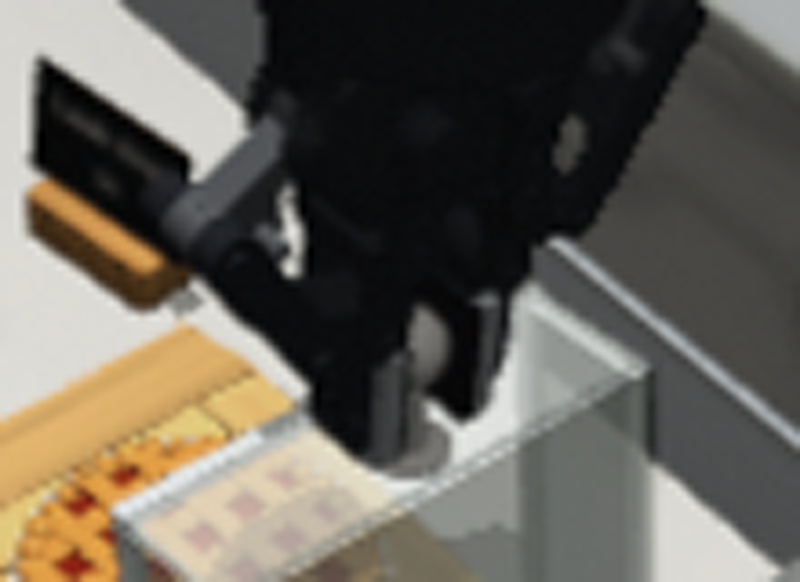

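Emit:
send_rows(
  plan=[
    [-0.3, 0, 0, 0, 0],
    [-0.3, 0.8, 0, 2.5, 0],
    [-0.3, 0.8, 0, 2.5, 0],
    [-0.7, 0.8, 0, 2.5, 0],
    [-0.7, 0.8, 0, 2.5, 0],
    [-0.7, 0.8, 0, 2.5, 0],
  ],
  force=25,
)

```text
t: 10.3
ee_pos: [648.7, -18.3, 225.7]
ee_rot: [180.0, -0.0, -0.9]
force: [-1.3, -0.3, 4.9]
finger_gap: 17.9
```

Emit:
send_rows(
  plan=[
    [-0.7, 0.1, 7, 0, 0],
    [-0.7, 0.2, 14, -0.3, 0],
    [-0.7, 0.4, 28, -1.8, 0],
    [-0.7, 0.6, 41.8, -4.5, 0],
    [-0.7, 0.6, 41.8, -4.5, 0],
  ],
)

```text
t: 10.8
ee_pos: [649.3, 25.5, 220.7]
ee_rot: [-180.0, -0.0, -0.8]
force: [-2.4, 3.1, 4.2]
finger_gap: 18.0
```

Emit:
send_rows(
  plan=[
    [-0.7, 0.2, 13.5, -3.9, 0],
    [-0.7, 0.4, 26.6, -8.9, 0],
    [-0.7, 0.6, 39.2, -15.1, 0],
    [-0.7, 0.8, 51.2, -22.4, 0],
    [-0.7, 0.9, 62.6, -30.6, 0],
    [-0.7, 1.0, 73.2, -39.9, 0],
    [-0.7, 1.0, 73.2, -39.9, 0],
  ],
)

```text
t: 11.5
ee_pos: [650.2, 98.6, 179.2]
ee_rot: [-179.9, 0.0, -0.8]
force: [-2.2, 4.6, 1.7]
finger_gap: 18.0
```

Run:
```python
from h import *
s=cam("side");st=read_state();print(st["ee_pos"],st["finger_gap"],st["force"])
```

```text
[650.17866948  98.14976367 179.67851034] 18.00077440767234 [-2.40754826  3.94296475  1.0229835 ]
```

Emit:
send_rows(
  plan=[
    [-0.7, 0.1, 9.7, -10.1, 0],
    [-0.7, 0.2, 18.5, -21, 0],
    [-0.7, 0.3, 26.4, -32.7, 0],
    [-0.7, 0.4, 33.1, -45, 0],
    [-0.7, 0.5, 38.8, -57.8, 0],
    [-0.7, 0.5, 42, -66, 0],
    [-0.7, 0.5, 43.4, -71.1, 0],
    [-0.7, 0.5, 43.4, -71.1, 0],
  ],
)

```text
t: 12.35
ee_pos: [650.7, 140.3, 109.0]
ee_rot: [-180.0, 0.0, -0.9]
force: [-2.1, 4.3, -2.1]
finger_gap: 18.2
```

Emit:
send_rows(
  plan=[
    [-0.7, 0, 1.2, -4, 0],
    [-0.7, 0, 2.3, -8, 0],
    [-0.7, 0, 3.2, -12, 0],
    [-0.7, 0, 3.7, -15.5, 0],
    [-0.7, 0, 3.7, -15.5, 0],
  ],
)

```text
t: 12.85
ee_pos: [650.7, 143.8, 94.3]
ee_rot: [-180.0, 0.0, -0.9]
force: [-3.2, 4.3, -2.2]
finger_gap: 18.2
```

Emit:
send_rows(
  plan=[
    [-0.7, 0, 0.2, -1, 0],
    [-0.7, 0, 0.4, -2, 0],
    [-0.7, 0, 0.4, -2, 0],
  ],
)

```text
t: 13.15
ee_pos: [650.8, 144.1, 92.7]
ee_rot: [180.0, 0.0, -0.9]
force: [-3.9, 2.9, -0.8]
finger_gap: 18.0
```

Emit:
send_rows(
  plan=[
    [-0.7, 0, 0, -1, 0],
    [-0.7, 0, 0, -2, 0],
    [-0.7, 0, 0, -2, 0],
  ],
)

```text
t: 13.45
ee_pos: [650.8, 144.2, 91.0]
ee_rot: [-180.0, 0.0, -0.9]
force: [-5.5, 3.7, 2.1]
finger_gap: 18.4
```

Emit:
send_rows(
  plan=[
    [-0.7, 0, 0, -1.5, 0],
    [-0.7, 0, 0, -3, 0],
    [-0.7, 0, 0, -3, 0],
  ],
)

```text
t: 13.75
ee_pos: [650.9, 144.1, 89.4]
ee_rot: [-180.0, -0.0, -0.9]
force: [-13.7, 0.6, 17.0]
finger_gap: 18.2
```

Run:
```python
from h import *
s=cam("side");st=read_state();print(st["ee_pos"],st["finger_gap"],st["force"])
a=cv2.resize(s[0][170:310,260:420],(800,700),interpolation=cv2.INTER_CUBIC)[:600]
cv2.imwrite("pics/p8.png",a[:,:,::-1])
```

```text
[650.91061119 144.14313473  89.4077284 ] 18.04083698323258 [-13.51315009   0.91496546  17.75531823]
```

View pics/p8.png

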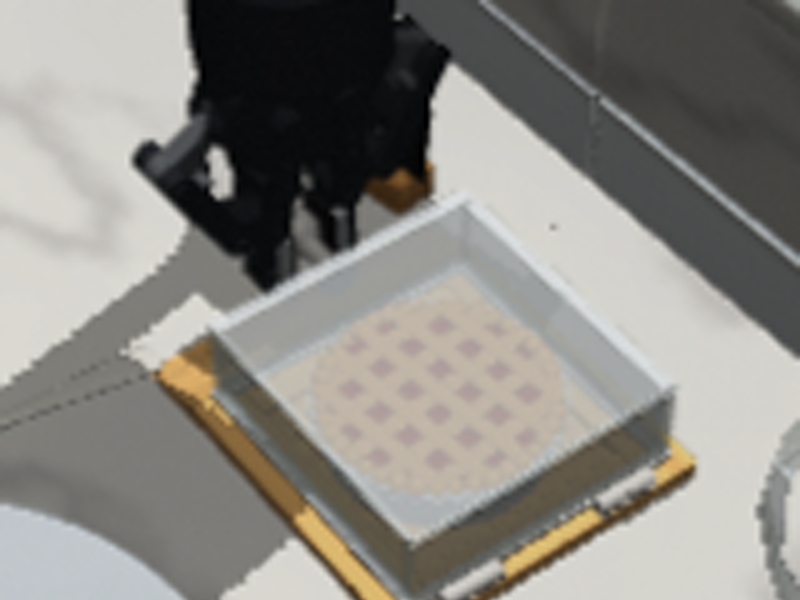

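Emit:
send_rows(
  plan=[
    [-0.3, 0, 0, 0, 0],
    [-0.05, 0, 0, 0, 0],
    [-0.05, 0, 0, 0, 0],
    [-0.05, 0, 0, 0, 0],
  ],
)

```text
t: 14.2
ee_pos: [650.9, 144.1, 87.3]
ee_rot: [180.0, -0.0, -0.9]
force: [-0.8, 0.3, 0.3]
finger_gap: 40.2
```

Emit:
send_rows(
  plan=[
    [-0.05, 0, 0, 10, 0],
    [-0.05, 0, 0, 30, 0],
    [-0.05, 0, 0, 60, 0],
    [-0.05, 0, 20, 100, 0],
    [-0.05, 0, 60, 130, 0],
    [-0.05, 0, 100, 140, 0],
    [-0.05, 0, 150, 140, 0],
    [-0.05, 0, 200, 140, 0],
    [-0.05, 0, 200, 140, 0],
  ],
)

```text
t: 15.1
ee_pos: [649.9, 349.3, 227.8]
ee_rot: [-179.9, -0.0, -0.6]
force: [0.6, 0.1, 0.4]
finger_gap: 40.9
```

Run:
```python
from h import *
s=cam("side");t=cam("top");st=read_state();print(st["t"],st["ee_pos"],st["finger_gap"],st["force"])
p=np.array([648.7,49]);th=-.0138;c,q=np.cos(th),np.sin(th);T=np.array([[c,-q],[q,c]])
print("shut knob predicted top/side",proj(t,[*(T@[0,95]+p),40.5]),proj(s,[*(T@[0,95]+p),40.5]))
a=np.hstack([cv2.resize(t[0][160:310,185:335],(400,400),interpolation=cv2.INTER_CUBIC),cv2.resize(s[0][170:310,260:400],(400,400),interpolation=cv2.INTER_CUBIC)])
cv2.imwrite("pics/p9.png",a[:,:,::-1])
```

```text
15.2 [650.55819031 345.19232196 227.64587093] 40.5557410093803 [ 0.38442403 -0.55122369 -0.09990683]
shut knob predicted top/side [[242.1322932  227.43177426]] [[318.0853682  217.58736116]]
```

Run:
```python
from h import *
for n,b in(("side",(300,200,36,36)),("top",(224,210,36,36))):
    c=cam(n);x0,y0,w,h=b
    a=cv2.resize(cv2.cvtColor(c[0][y0:y0+h,x0:x0+w],cv2.COLOR_RGB2GRAY),None,fx=8,fy=8,interpolation=cv2.INTER_CUBIC)
    r=cv2.HoughCircles(a,cv2.HOUGH_GRADIENT,1.5,150,param1=60,param2=10,minRadius=32,maxRadius=64)
    print(n,None if r is None else r[0][:2]/8+[x0-.44,y0-.44,0])
    o=cv2.imread(f"pics/{n}0.png")[:,:,::-1]
    R={"side":dict(mill=(350,302,40,70),shaker=(316,315,28,45),holder=(322,176,28,36),fork=(245,240,40,30)),
       "top":dict(mill=(402,240,54,52),shaker=(384,284,34,32),holder=(190,178,46,28),fork=(234,276,18,90))}[n]
    for k,(x,y,w,h) in R.items():
        g=lambda i:cv2.cvtColor(np.ascontiguousarray(i[y:y+h,x:x+w]),cv2.COLOR_RGB2GRAY).astype(np.float32)
        print(k,cv2.phaseCorrelate(g(o),g(c[0]),cv2.createHanningWindow((w,h),cv2.CV_32F)),np.abs(g(o)-g(c[0])).mean())
```

```text
side [[318.77875    215.59125      5.5562501 ]
 [329.84125    200.40375      5.05000019]]
mill ((-0.05815913702164366, 0.045469571119738816), 0.9158918728431066) 6.4835715
shaker ((0.15587480751745808, 0.5434338595753196), 0.9401524010411015) 6.4738097
holder ((0.043547978204243165, 0.06438107022438899), 0.9977628354673033) 4.089286
fork ((0.06616348758254631, 0.09198819244311984), 0.8887342977523803) 16.615833
top None
mill ((-0.42340605552699984, 0.7603298815575954), 0.9248258868035629) 10.646367
shaker ((-0.06497793098539262, 0.2595639285318736), 0.8835922764200304) 11.988051
holder ((0.009755109461437428, -0.060600904386925336), 0.9128160862459077) 9.846273
fork ((0.12962569563450188, 0.12928310879156157), 0.5915629373656379) 27.946913
```

Emit:
send_rows(
  plan=[
    [-1, 0, -40, 0, 0],
    [-1, 0, -80, 0, 0],
    [-1, 0, -120, 0, 0],
    [-1, 0, -160, 0, 0],
    [-1, 0, -190, -20, 0],
    [-1, 0, -200, -50, 0],
    [-1, 0, -200, -80, 0],
    [-1, 0, -200, -96, 0],
    [-1, 0, -200, -96, 0],
  ],
)

```text
t: 16.2
ee_pos: [650.0, 143.3, 129.4]
ee_rot: [180.0, 0.2, -0.9]
force: [-0.8, 0.9, 0.1]
finger_gap: 0.3
```

Emit:
send_rows(
  plan=[
    [-1, 0, 0, -1.5, 0],
    [-1, 0, 0, -3, 0],
    [-1, 0, 0, -4.5, 0],
    [-1, 0, 0, -5.5, 0],
  ],
)

```text
t: 16.6
ee_pos: [651.0, 144.5, 126.6]
ee_rot: [-180.0, -0.1, -0.8]
force: [0.4, 0.7, -1.0]
finger_gap: -0.1
```

Emit:
send_rows(
  plan=[
    [-1, 0, 0, -1, 0],
    [-1, 0, 0, -2, 0],
    [-1, 0, 0, -3, 0],
    [-1, 0, 0, -3, 0],
  ],
)

```text
t: 17.0
ee_pos: [650.9, 144.2, 123.0]
ee_rot: [-180.0, -0.0, -0.9]
force: [-0.4, 0.3, 1.4]
finger_gap: -0.1
```

Emit:
send_rows(
  plan=[
    [-1, 0, 0, -1, 0],
    [-1, 0, 0, -1.5, 0],
    [-1, 0, 0, -1.5, 0],
  ],
)

```text
t: 17.3
ee_pos: [651.0, 144.3, 122.5]
ee_rot: [-180.0, -0.0, -0.9]
force: [-4.4, -0.9, 10.1]
finger_gap: 0.2
```

Emit:
send_rows(
  plan=[
    [-1, 0, 0, 15, 0],
    [-1, 0, 0, 50, 0],
    [-1, 0, 0, 90, 0],
    [-1, 0, 40, 110, 0],
    [-1, 0, 80, 110, 0],
    [-1, 0, 120, 110, 0],
    [-1, 0, 150, 110, 0],
    [-1, 0, 150, 110, 0],
  ],
)

```text
t: 18.1
ee_pos: [650.3, 297.5, 231.8]
ee_rot: [-180.0, -0.0, -0.7]
force: [0.9, -0.5, 0.6]
finger_gap: 0.1
```

Run:
```python
from rig import *
st=read_state();print(st["t"],st["ee_pos"],st["force"]);print(hand_in())
```

```text
18.1 [650.2849406  297.54349907 231.80956168] [ 0.88469576 -0.54019636  0.56654858]
the job is handed in; nothing more can be done
None
```

The tart is seated in the sunken floor of the display box and the clear cover is shut over it. The job was handed in at 18.1 s with the gripper clear of everything. I slid the tart up the slope and over the lip with two half-open fingers behind it, then pinched the knob, swung the cover down and let go.

**Tart:** The top camera put it about 2 mm from the floor's centre in case x and y. It dropped in with almost no push force.

**Cover:** It took 17 N downward at the knob before I let go. A final press with shut fingers met firm contact at about 50 mm, where the shut knob's top should be at 50.5 mm.

**Bystanders:** Image comparison from before to after showed the mill, shaker, price holder and fork shifted by less than 1 pixel. The fork's top-view match was weak (0.59), so that figure is the least certain.

**Checks that failed or disagreed:**
- The side camera saw the shut knob about 2 pixels higher than predicted, close to the calibration error. I did the final press because of this.
- Circle detection of the knob in the top view failed.
- I could not view a closing picture because the limit of 12 was reached.

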